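Dispense the thick dowels from a treadle hopper

ROBOT

A 6-joint arm with a two-finger parallel gripper is mounted at the origin on the work surface. World frame = base frame: x ahead of the robot, y to its left, z up, the work surface at z = 0. Lengths are in mm, angles in rad, forces in N, time in s.
With the tool pointing down it reaches from about 275 to 875 mm from the base axis. Payload 12.5 kg.
Tool frame: the origin (TCP) lies at the very end of the fingers, on their centre line; the grasp point (between the pads) lies env.grasp_offset behind it (env.grasp_offset is the distance from the TCP to the grasp point, in mm); z points along the fingers, y is the direction in which the jaws open and shut (so a half turn about z gives the same grasp; the last joint's range is limited). The gripper opens to 85 mm and grips with 20 to 120 N. Pads are 22 mm wide; open, the fingers measure 114 mm over their backs; the gripper's body (76 mm by 85 mm) begins 54 mm behind the grasp point. The pads swing forward as they close: fully open they stand 13 mm farther back than shut.
Start: joints at [-1.327, 0.351, 1.652, -0, 1.139, -0.085], TCP at [177.618, -520.515, 193.49] pointing down, gripper open.
Joint ranges: [-2.75, 2.75], [-0.79, 2.1], [0.01, 2.65], [-1.57, 4.71], [0.07, 3.14], [-2.87, 2.87]. Speed limits (rad/s): [2.22, 2.22, 2.79, 3.14, 3.14, 3.14].

INTERFACE

Orientations are given as a unit quaternion [x, y, z, w].
In Python, from station import env gives the robot as it stands. Calls block until the motion is done:
- env.move_to(position, orientation): joint-space move of the TCP to a pose.
- env.move_l(position, frame=None, v=150): straight line of the TCP; frame=None keeps the orientation; v is the mean speed in mm/s.
- env.movej(angles): joint-space move.
- env.command_gripper(opening, newtons=None): opening from 0.0 (shut) to 1.0 (fully open); newtons is the grip in N (None keeps the last); returns when the fingers have stopped.
- env.pause(seconds).
- env.inverse_kinematics(position, orientation): joint angles nearest the present ones, or None.
- env.get_obs(): the state.
- env.grab_frame(name): name is "side" or "top"; returns a dict with "frame" (480x640x3 uint8, red, green, blue), "mtx" (3x3 intrinsics, pixels), "R" (3x3) and "t" (3): a world point X has camera coordinates R X + t. Camera axes: x right, y down, z forward; pixel columns grow to the right and rows downward; lengths in mm; the calibration is good to about 2 mm. A picture is of the moment at which its call begins. There is no depth.
A pose or a line that the arm cannot do raises env.PlanningError and nothing moves.
- env.close_job(): hands the job in, once; it reports no verdict.
Trained networks look in the newest picture that a camera, given by its name, has taken for a name from the list of things; names that differ only in an ending like _2 or _b are one class to them, and where a whole thing is asked for, a point or a joint stands for the part that bears it (a point fixed in the world has none). Each returns a list of dicts, best first, with "score" (0 to 1); they miss things now and then, are a little off and sometimes report something else, mostly with a low value. They report only what shows in the picture. A call takes as long as a camera call. They do not tell look-alikes from the thing itself.
- env.recognise(camera, query): "point" ([x, y, z] in mm, in world coordinates, good to about 4 mm: the middle of the surface that is visible of it).
- env.trace(camera, query): "region" (480x640 bool, what is visible of it).
The state is a dict: "time": time; "joints": joint angles; "qvel": joint speeds; "tau": joint torques, N m; "ee_pos": TCP position; "ee_rot": TCP orientation; "ft_force": force on the tool from outside, world axes, zero at the start; "moment": the same for the moment, N m; "width": opening from 0.0 (shut) to 1.0 (fully open).
Only numpy, scipy, OpenCV 4.12 (cv2) and the standard library are available. Lean on these libraries where they do the work, as an engineer would, in place of code of your own. Each camera call takes 0.05 s, during which the arm holds its last target. There are 200 camera calls.

TASK

Two dowel hoppers stand on the joiner's bench: press down the treadle of the one that holds the thick dowels, so that its lid lifts, and keep it down until all three dowels have rolled out into the tray in front. Then ease the treadle back up slowly, taking two seconds or more, so that the lid closes fully without slamming, and take your hand away. Do not touch or pick up the dowels, do not work the other hopper, and leave everything else on the bench where it is.

Things in the scene. Friction and masses are not known exactly. Their poses are not given: they have to be found in the camera images.
- hopper_thick: fixed wooden hopper holding three thick dowels (22 mm diameter, 100 mm long); the two hoppers are alike. Origin on the bench under its box; x points from the treadle (robot side) to the lid and tray, z up. Box x -56 to +50 mm, 118 mm wide, 125 mm high, open on top; the floor slopes down to the mouth at x +50 mm, 58 mm up. The lid, a metal flap, hangs over the mouth from a shaft at x +56 mm, 112 mm up. Tray x +50 to +173 mm, 36 mm high
- treadle_thick (a point): centre of the top face of hopper_thick's treadle, a wooden bar 32 (x) x 80 (y) x 10 mm behind the box, at hopper y +35 mm, on a steel arm along the box's +y side. Moves with the lever. At rest about 167 mm above the bench at hopper x -96 mm, the robot-side edge higher (0.28 rad); at the stop about 73 mm up, x about -98 mm, sloping the other way. Press straight down
- lever_thick (a joint): angle of hopper_thick's treadle and lid, one rigid lever on one shaft: 0 = lid shut, treadle up; 0.6 rad = lid fully open, treadle at its lower stop. A spring shuts it: pressing takes up to about 6 N; let go, it slams. Past about 0.5 rad the dowels roll out by themselves within a second; one still in the mouth can prop the lid ajar
- tray_thick (a point): centre of the tray floor of hopper_thick, 6 mm above the bench; inside the tray is 117 mm (hopper x) by 106 mm (hopper y)
- thick_dowel1: thick wooden dowel, 22 mm diameter, 100 mm long, loose in hopper_thick, lying along hopper y; number 1 from the lid. Origin at its centre, y along its length
- thick_dowel2: thick wooden dowel, 22 mm diameter, 100 mm long, loose in hopper_thick, lying along hopper y; number 2 from the lid. Origin at its centre, y along its length
- thick_dowel3: thick wooden dowel, 22 mm diameter, 100 mm long, loose in hopper_thick, lying along hopper y; number 3 from the lid. Origin at its centre, y along its length
- hopper_thin: fixed wooden hopper holding three thin dowels (12 mm diameter, 100 mm long); the two hoppers are alike. Origin on the bench under its box; x points from the treadle (robot side) to the lid and tray, z up. Box x -56 to +50 mm, 118 mm wide, 125 mm high, open on top; the floor slopes down to the mouth at x +50 mm, 58 mm up. The lid, a metal flap, hangs over the mouth from a shaft at x +56 mm, 112 mm up. Tray x +50 to +173 mm, 36 mm high
- treadle_thin (a point): centre of the top face of hopper_thin's treadle, a wooden bar 32 (x) x 80 (y) x 10 mm behind the box, at hopper y +35 mm, on a steel arm along the box's +y side. Moves with the lever. At rest about 167 mm above the bench at hopper x -96 mm, the robot-side edge higher (0.28 rad); at the stop about 73 mm up, x about -98 mm, sloping the other way. Press straight down
- lever_thin (a joint): angle of hopper_thin's treadle and lid, one rigid lever on one shaft: 0 = lid shut, treadle up; 0.6 rad = lid fully open, treadle at its lower stop. A spring shuts it: pressing takes up to about 6 N; let go, it slams. Past about 0.5 rad the dowels roll out by themselves within a second; one still in the mouth can prop the lid ajar
- tray_thin (a point): centre of the tray floor of hopper_thin, 6 mm above the bench; inside the tray is 117 mm (hopper x) by 106 mm (hopper y)
- thin_dowel1: thin wooden dowel, 12 mm diameter, 100 mm long, loose in hopper_thin, lying along hopper y; number 1 from the lid. Origin at its centre, y along its length
- thin_dowel2: thin wooden dowel, 12 mm diameter, 100 mm long, loose in hopper_thin, lying along hopper y; number 2 from the lid. Origin at its centre, y along its length
- thin_dowel3: thin wooden dowel, 12 mm diameter, 100 mm long, loose in hopper_thin, lying along hopper y; number 3 from the lid. Origin at its centre, y along its length
- glue_bottle: Bystander: white glue bottle, 48 mm diameter, 150 mm high, standing between the hoppers; origin under its middle
- offcut: Bystander: wooden offcut 70 x 45 x 25 mm on the bench near the robot; origin under its middle
- screwdriver: Bystander: screwdriver 200 mm long lying between the hoppers, on the robot side; origin under its middle, x along its length
- hammer: Bystander: hammer 280 mm long lying on the right; origin under its middle, x along its length
- block_plane: Bystander: wooden hand plane 190 x 60 mm, about 115 mm high, on the left; origin under its middle, x along its length
- marking_gauge: Bystander: wooden marking gauge, stem 190 mm, 44 mm high, on the right; origin under its middle
- mug: Bystander: white mug, 80 mm diameter, 90 mm high, on the left; origin under its middle
There are look-alikes about, which are no part of the job. What is shaped like the thick_dowel3 but blue is not meant.

How it is judged (in metres and radians):
On the way, in this order (a step that is already met when the one before it is completed fails the run):
1. the lid is held open and all three thick dowels lie in the tray (x of thick_dowel1 in the frame of tray_thick between -0.06 and 0.06 m and y of thick_dowel1 in the frame of tray_thick between -0.055 and 0.055 m and z of each of thick_dowel1, thick_dowel2, thick_dowel3 in the frame of tray_thick below 0.042 m and x of thick_dowel2 in the frame of tray_thick between -0.06 and 0.06 m and y of thick_dowel2 in the frame of tray_thick between -0.055 and 0.055 m and x of thick_dowel3 in the frame of tray_thick between -0.06 and 0.06 m and y of thick_dowel3 in the frame of tray_thick between -0.055 and 0.055 m and value of joint lever_thick above 0.2 rad), for 0.2 s.
2. the lid is shut again (value of joint lever_thick below 0.03 rad), for 0.2 s.
At the end, for the whole second after the job is handed in: The thick hopper's lid is shut (lever under 0.03 rad), all three thick dowels lie at rest in its tray, and the thin hopper is shut (x of thick_dowel1 in the frame of tray_thick between -0.06 and 0.06 m and y of thick_dowel1 in the frame of tray_thick between -0.055 and 0.055 m and z of each of thick_dowel1, thick_dowel2, thick_dowel3 in the frame of tray_thick below 0.042 m and x of thick_dowel2 in the frame of tray_thick between -0.06 and 0.06 m and y of thick_dowel2 in the frame of tray_thick between -0.055 and 0.055 m and x of thick_dowel3 in the frame of tray_thick between -0.06 and 0.06 m and y of thick_dowel3 in the frame of tray_thick between -0.055 and 0.055 m and value of joint each of lever_thick, lever_thin below 0.03 rad and linear speed of each of thick_dowel1, thick_dowel2, thick_dowel3 below 0.05 m/s); the robot touches nothing.
It fails at once if the thick hopper's lid closes faster than 1.2 rad/s (it slams) (velocity of joint lever_thick below -1.2 rad/s).
It fails at once if the thin hopper's lever is worked (over 0.1 rad) (value of joint lever_thin above 0.1 rad).
It fails at once if the arm touches a dowel (contact force between any of the arm, the fingers and thick_dowel1 above 0.3 N or contact force between any of the arm, the fingers and thick_dowel2 above 0.3 N or contact force between any of the arm, the fingers and thick_dowel3 above 0.3 N or contact force between any of the arm, the fingers and thin_dowel1 above 0.3 N or contact force between any of the arm, the fingers and thin_dowel2 above 0.3 N or contact force between any of the arm, the fingers and thin_dowel3 above 0.3 N).
It fails at once if a dowel is lifted (over 0.13 m above the bench) (height (world z) of any of thick_dowel1, thick_dowel2, thick_dowel3, thin_dowel1, thin_dowel2, thin_dowel3 above 0.13 m).
It fails at once if a bystander or a thin dowel is moved more than 30 mm (distance of any of glue_bottle, offcut, screwdriver, hammer, block_plane, marking_gauge, mug, thin_dowel1, thin_dowel2, thin_dowel3 from where it was at the start of the episode above 0.03 m).
It also fails if it takes over 43 s, if anything falls off the work surface, if the arm or the gripper's body presses on something with over 40 N, if the wrist force passes 120 N, or if a joint passes its speed limit or range.

## Working session

There is one attempt and no reset: what is moved stays moved. The work goes in short steps, each a Python script; the robot and the scene stay as the last script left them, time stands still between calls to the robot, and variables do not carry over. Pictures are saved under pics/ and viewed, about 8 in all and at most 12, crops included, and the job is handed in when it is done.

```bash
mkdir -p pics
python3 - <<'E'
from station import env
import cv2
for c in("top","side"):
    f=env.grab_frame(c); cv2.imwrite(f"pics/{c}0.png",f["frame"][:,:,::-1])
    print(c,f["mtx"].tolist(),f["R"].tolist(),f["t"].tolist())
    for q in("treadle_thick","treadle_thin","hopper_thick","hopper_thin","thick_dowel1","thin_dowel1"):
        print(q,[( [round(x) for x in r["point"]],round(r["score"],2)) for r in env.recognise(c,q)][:4])
print(env.get_obs())
E
```

```text
top [[457.3441112713365, 0.0, 322.25996045172525], [0.0, 457.3441112713365, 237.78981898008527], [0.0, 0.0, 1.0]] [[0.008731356253512275, -0.9997984484271438, 0.018078327927383134], [-0.9985134574859527, -0.00969000566743551, -0.05363747765894295], [0.05380184604103086, -0.01758312579835615, -0.9983968124196594]] [9.591622746300787, 536.7649512048703, 1285.4051522438197]
treadle_thick [([547, -149, 161], 0.59)]
treadle_thin [([539, 290, 156], 0.97)]
hopper_thick [([679, -154, 67], 0.7)]
hopper_thin [([640, 283, 71], 0.97), ([672, 273, 68], 0.66)]
thick_dowel1 [([656, -170, 83], 0.85), ([631, -175, 92], 0.81), ([471, -346, 20], 0.8), ([411, -221, 21], 0.78)]
thin_dowel1 [([372, -520, 25], 0.58), ([646, 267, 75], 0.57), ([658, 276, 72], 0.51), ([673, 273, 68], 0.48)]
side [[459.9650167272414, 0.0, 323.9330270969198], [0.0, 459.9650167272414, 242.80356891005465], [0.0, 0.0, 1.0]] [[0.9884842570812399, -0.14932057776579624, -0.0245405492652113], [-0.10365157143312903, -0.5499600716308144, -0.8287341379183512], [0.11025073805645212, 0.8217343151332542, -0.5591041853630585]] [-551.88173430
[... 393 characters left out ...]
], 0.51)]
{'time': 0.7, 'joints': array([-1.32657339e+00,  3.50681821e-01,  1.65182196e+00,  2.01115495e-05,
        1.13912649e+00, -8.46019707e-02]), 'qvel': array([-7.84163183e-04, -9.65407269e-05,  3.65776955e-04, -1.93526322e-03,
       -1.69262224e-03,  1.51022494e-03]), 'tau': array([ 1.24860868e-03, -5.05942619e+01, -2.91614950e+01,  2.87366436e-05,
        6.96551215e-04, -2.40664679e-05]), 'ee_pos': array([ 177.63273332, -520.49129627,  193.49116132]), 'ee_rot': array([ 9.86515379e-01,  1.63668588e-01,  7.60475758e-06, -1.94756651e-05]), 'ft_force': array([-0.08630574, -0.81863948,  0.49436897]), 'moment': array([-0.00199276,  0.07124052,  0.02436128]), 'width': 1.0022460704419354}
```

View pics/top0.png

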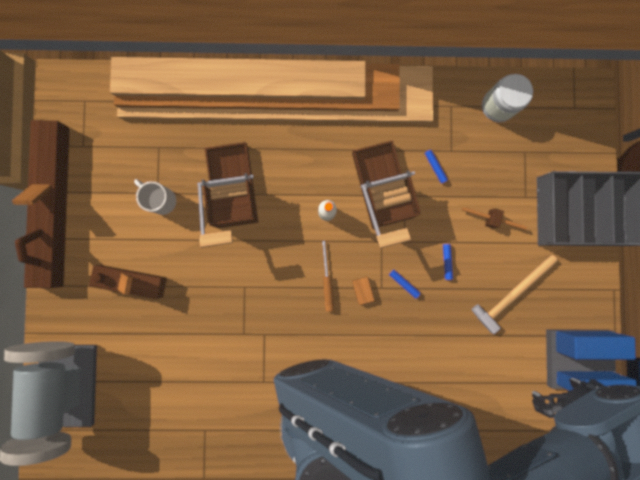

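View pics/side0.png

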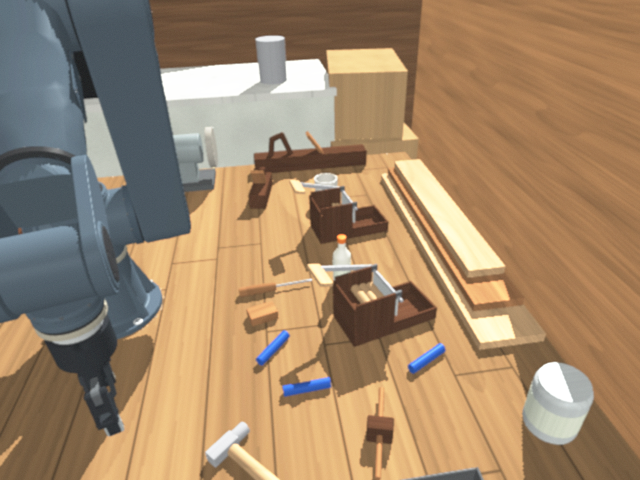

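The top view shows hoppers at about (228,190) and (385,185), with treadles at (215,238) and (393,237). Three blue look-alike rods lie on the bench at (436,167), (448,262) and (405,284). Next I'll crop both hoppers to compare dowel thickness, and fit the treadle region.

```bash
cat > h.py <<'E'
from station import env
import cv2, numpy as np
def ray(f,uv,z):
    d=np.linalg.inv(f["mtx"])@np.array([*uv,1.]); R,t=f["R"],f["t"]
    c=-R.T@t; d=R.T@d; return c+d*(z-c[2])/d[2]
def proj(f,P):
    q=f["mtx"]@(f["R"]@np.asarray(P,float)+f["t"]); return q[:2]/q[2]
E
python3 - <<'E'
from h import *
f=env.grab_frame("top"); im=f["frame"][:,:,::-1]
a=cv2.resize(im[130:255,180:275],None,fx=4,fy=4,interpolation=2); b=cv2.resize(im[130:255,338:433],None,fx=4,fy=4,interpolation=2)
cv2.imwrite("pics/crop.png",np.hstack([a,b]))
for q in("treadle_thick","treadle_thin","hopper_thick","thick_dowel1","thin_dowel1"):
    for r in env.trace("top",q)[:5]:
        m=r["region"].astype(np.uint8); c,_=cv2.findContours(m,0,2); rc=cv2.minAreaRect(max(c,key=cv2.contourArea)); print(q,round(r["score"],2),rc,m.sum())
        if q.startswith("trea"):print([np.round(ray(f,p,167)[:2]) for p in cv2.boxPoints(rc)],np.round(ray(f,rc[0],167)))
E
```

```text
treadle_thick 0.6 ((385.9811706542969, 211.93392944335938), (66.34513854980469, 32.41708755493164), 74.05460357666016) 709
[array([664., -80.]), array([ 688., -159.]), array([ 527., -205.]), array([ 503., -127.])] [ 595. -143.  167.]
treadle_thin 0.73 ((215.0714569091797, 213.60772705078125), (64.20040893554688, 32.25265884399414), 88.05851745605469) 819
[array([666., 331.]), array([669., 250.]), array([508., 242.]), array([504., 322.])] [586. 286. 167.]
treadle_thin 0.68 ((228.4399871826172, 185.5800018310547), (4.38406229019165, 33.51686477661133), 81.8698959350586) 145
[array([657., 297.]), array([670., 214.]), array([659., 212.]), array([646., 295.])] [658. 254. 167.]
treadle_thin 0.5 ((389.8824157714844, 193.0294189453125), (7.761139392852783, 35.16766357421875), 75.96376037597656) 263
[array([ 642., -107.]), array([ 664., -194.]), array([ 645., -198.]), array([ 623., -112.])] [ 643. -153.  167.]
hopper_thick 0.83 ((389.9190368652344, 192.1876678466797), (101.13774871826172, 54.817298889160156), 75.46554565429688) 3415
thick_dowel1 0.81 ((435.67645263671875, 165.79412841796875), (34.98571014404297, 9.603920936584473), 59.03623962402344) 312
thick_dowel1 0.6 ((392.1654052734375, 200.7730712890625), (8.419755935668945, 35.87166976928711), 74.74488067626953) 276
thick_dowel1 0.59 ((448.4773864746094, 260.479248046875), (35.22758865356445, 10.207748413085938), 87.51044464111328) 326
thick_dowel1 0.56 ((390.1177062988281, 193.47061157226562), (7.761139392852783, 34.440059661865234), 75.96376037597656) 255
thick_dowel1 0.5 ((404.11029052734375, 282.8758544921875), (36.8721923828125, 7.6401848793029785), 41.633541107177734) 277
thin_dowel1 0.63 ((229.00001525878906, 194.0), (2.959181547164917, 32.550994873046875), 80.53767395019531) 84
thin_dowel1 0.49 ((227.9119873046875, 189.91322326660156), (4.2524261474609375, 34.6622200012207), 81.46923065185547) 142
```

View pics/crop.png

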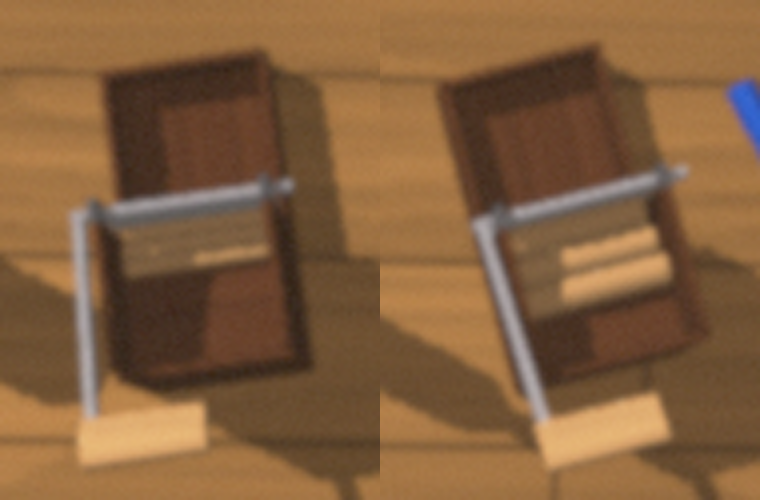

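Two hoppers could be meant: left (228,190) holds one thin visible strip of dowels and right (385,185) holds clearly thick rods. The blue rods on the bench are decoys. The crop confirms the right hopper is the thick one. Next I'll fit its pose from the known geometry and overlay it on both cameras.

```bash
cat > fit.py <<'E'
from h import *
from scipy.optimize import least_squares
f=env.grab_frame("top"); g=env.grab_frame("side")
T=[(-111.4,75,171.4),(-111.4,-5,171.4),(-80.6,-5,162.6),(-80.6,75,162.6)]
M=np.array(T+[(173,59,36),(173,-59,36),(-56,-59,125)],float)
c=np.array([(548,468),(670,438),(658,393),(533,420),(442,88),(600,47),(705,332)],float)
uv=(c-[380,0])/4+[338,130]-.4
def W(p,P): 
    s,k=np.sin(p[2]),np.cos(p[2]); P=np.asarray(P,float)
    return np.c_[p[0]+k*P[:,0]-s*P[:,1],p[1]+s*P[:,0]+k*P[:,1],P[:,2]]
r=least_squares(lambda p:(np.array([proj(f,q) for q in W(p,M)])-uv).ravel(),[640,-175,.25],loss="soft_l1")
p=r.x; print(p,np.round(r.fun.reshape(-1,2),1)); np.save("p.npy",p)
print("treadle",W(p,[(-96,35,167)]), "grasp_offset",env.grasp_offset)
out=[]
for F,(u,v) in((f,(335,130)),(g,(290,230))):
    im=cv2.resize(F["frame"][v:v+130,u:u+100 if F is f else u+160,::-1],None,fx=4,fy=4)
    for P in(T,[(x,y,125) for x,y in((-56,-59),(-56,59),(50,59),(50,-59))],[(50,59,36),(173,59,36),(173,-59,36),(50,-59,36)]):
        q=np.array([(proj(F,w)-[u,v]+.5)*4 for w in W(p,P)]).astype(np.int32); cv2.polylines(im,[q],True,(0,255,0),1)
    out.append(im[:, :400] if F is f else im[:, :400])
cv2.imwrite("pics/fit.png",np.hstack(out))
E
python3 fit.py
```

```text
[ 6.33382419e+02 -1.69834156e+02  2.60662982e-01] [[-0.1  0.4]
 [ 0.2  0. ]
 [-0.7 -0.4]
 [ 0.   0.7]
 [-0.7 -1.8]
 [ 0.1 -1.6]
 [ 2.1  1.8]]
treadle [[ 531.60512151 -160.75771384  167.        ]] grasp_offset 18.700000000000003
```

View pics/fit.png

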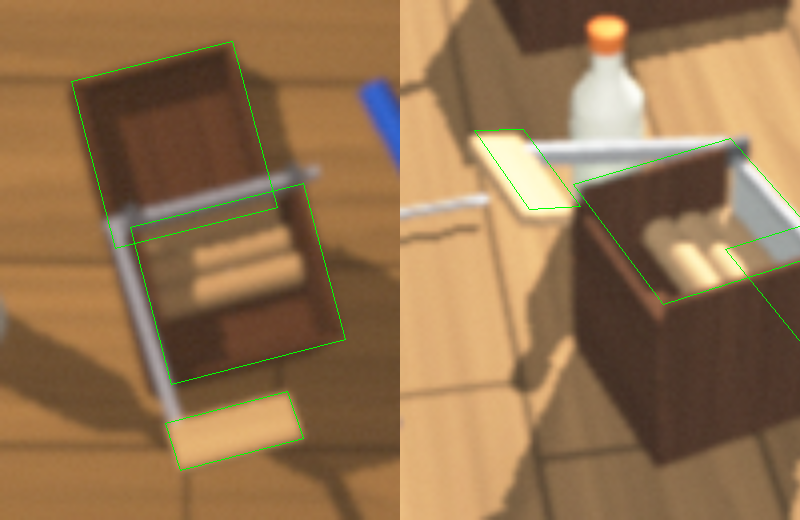

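The overlay matches the treadle within about 1 px in both views, so I'll go in.

```bash
cat >> h.py <<'E'
def tw(x,y,z):
    p=np.load("p.npy"); k,s=np.cos(p[2]),np.sin(p[2]); return [p[0]+k*x-s*y,p[1]+s*x+k*y,z]
def st(l=""):
    o=env.get_obs(); print(l,"t",round(o["time"],2),np.round(o["ee_pos"],1),"F",np.round(o["ft_force"],1))
    return o
def snap(n,u=300,v=210,w=150,h=150,c="side"):
    f=env.grab_frame(c); cv2.imwrite(f"pics/{n}.png",cv2.resize(f["frame"][v:v+h,u:u+w,::-1],None,fx=4,fy=4,interpolation=2))
E
python3 - <<'E'
from h import *
a=np.load("p.npy")[2]/2; q=[np.cos(a),np.sin(a),0,0]
env.command_gripper(0.0)
e=env.get_obs()["ee_pos"]; env.move_l([e[0],e[1],260],v=200)
env.move_to(tw(-100,30,240),q); st("above")
env.move_l(tw(-100,30,182),v=80); st("near")
snap("near")
E
```

```text
above t 4.17 [ 528.8 -167.4  240. ] F [-1.   0.3 -0.2]
near t 5.04 [ 529.3 -166.7  182.4] F [-0.6  0.3 -0.1]
```

View pics/near.png

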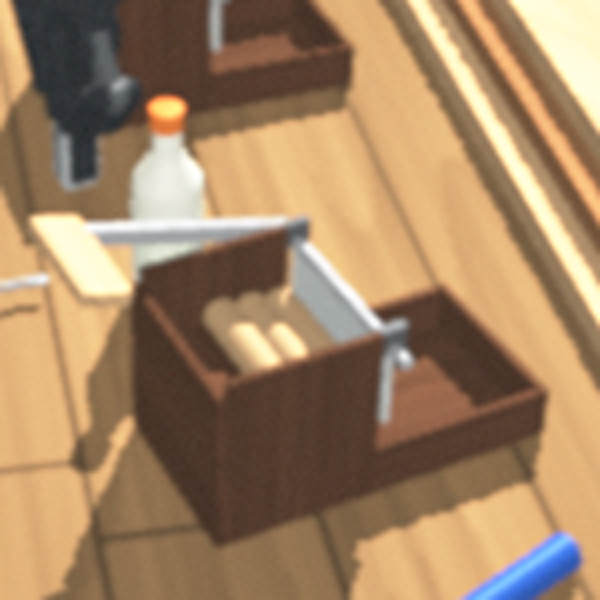

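Run:
```python
from h import *
g=env.grab_frame("side"); e=env.get_obs()["ee_pos"]
print("side tcp crop px",(proj(g,e)-[300,210]+.5)*4, "treadle c",(proj(g,tw(-96,35,167))-[300,210]+.5)*4)
f=env.grab_frame("top"); u,v=np.round(proj(f,e)).astype(int)-50; print("top tcp crop px",(proj(f,e)-[u,v])*4,(proj(f,tw(-96,35,167))-[u,v])*4)
cv2.imwrite("pics/n2.png",np.hstack([cv2.resize(F["frame"][b:b+100,a:a+100,::-1],None,fx=4,fy=4) for F,a,b in((f,u,v),(g,280,190))]))
```

```text
side tcp crop px [ 83.01522751 232.73575962] treadle c [ 86.29467381 247.97602177]
top tcp crop px [198.05371538 199.24525297] [184.13512198 196.85345796]
```

View pics/n2.png

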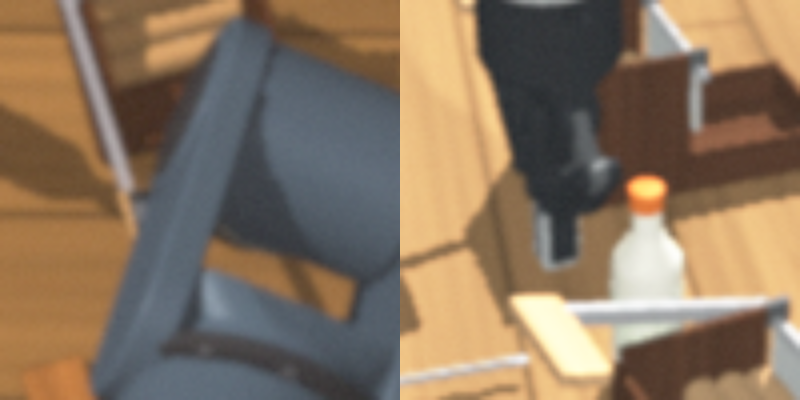

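Run:
```python
from h import *
g=env.grab_frame("side"); o=env.get_obs()
print("width",o["width"],"time",o["time"],o["ee_pos"],o["ee_rot"],o["joints"])
print("start tcp",proj(g,[177.6,-520.5,193.5]), "13 back",proj(g,[177.6,-520.5,206.5]))
for d in(0,13,18.7,30): print(d,proj(g,o["ee_pos"]+[0,0,d]))
s=cv2.imread("pics/side0.png")
cv2.imwrite("pics/n3.png",np.hstack([cv2.resize(s[340:460,60:160],None,fx=4,fy=4),cv2.resize(g["frame"][170:290,270:370,::-1],None,fx=4,fy=4)]))
```

```text
width 0.002229175581788844 time 5.2417 [ 529.21849163 -166.66846452  182.43513258] [9.91514578e-01 1.29994972e-01 3.35926087e-04 1.91502953e-04] [-3.89006498e-01  3.70748199e-01  1.65185515e+00  1.07107162e-06
  1.11821595e+00  9.21061524e-01]
start tcp [123.14086637 426.62718106] 13 back [120.80509748 421.3637379 ]
0 [320.20748273 267.72905703]
13 [320.03762873 263.06370194]
18.7 [319.96239102 260.99715882]
30 [319.81183724 256.86192   ]
```

View pics/n3.png

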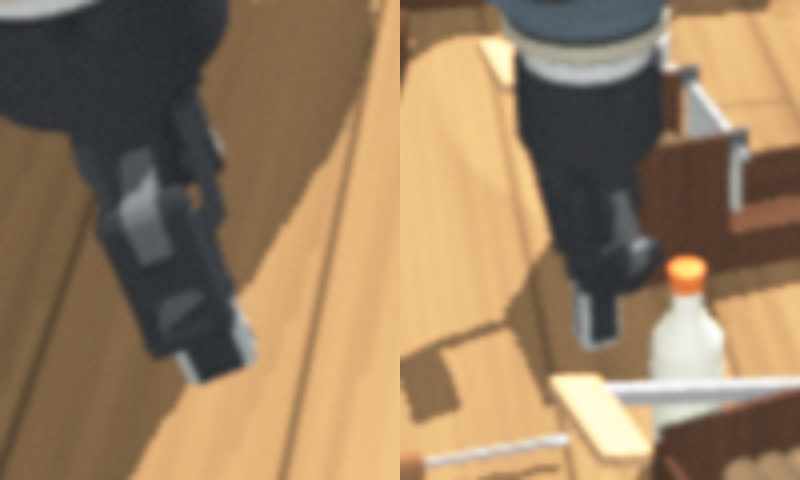

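The tip shows about 11 px higher in the side view than the reported TCP would project. That could be a height offset of about 30 mm, or the tip could sit about 50 mm too far in +y. A gentle, force-watched descent will tell which.

Run:
```python
from h import *
z=182
while z>126:
    z-=7; env.move_l(tw(-100,30,z),v=40); o=st()
    if abs(o["ft_force"][2])>2.5: break
g=env.grab_frame("side"); print(proj(g,o["ee_pos"]),proj(g,tw(-96,35,167)))
cv2.imwrite("pics/c1.png",cv2.resize(g["frame"][190:330,280:420,::-1],None,fx=4,fy=4,interpolation=2))
```

```text
t 5.57 [ 528.8 -166.6  174.6] F [-0.   0.5  0.5]
 t 5.89 [ 528.9 -166.6  167.7] F [ 1.1  0.1 -0.6]
 t 6.22 [ 528.9 -166.6  160.7] F [0.3 0.2 0.1]
 t 6.54 [ 528.9 -166.6  153.7] F [ 1.   0.  -0.5]
 t 6.87 [ 528.9 -166.6  146.7] F [1.1 0.6 0.3]
 t 7.19 [ 528.9 -166.6  139.7] F [ 0.2 -1.3  0.2]
 t 7.52 [ 528.9 -166.6  132.7] F [-0.  -0.2 -0.7]
 t 7.84 [ 529.2 -166.7  125.9] F [0.2 0.6 2.3]
[320.89922915 287.26914536] [321.07366845 271.49400544]
```

View pics/c1.png

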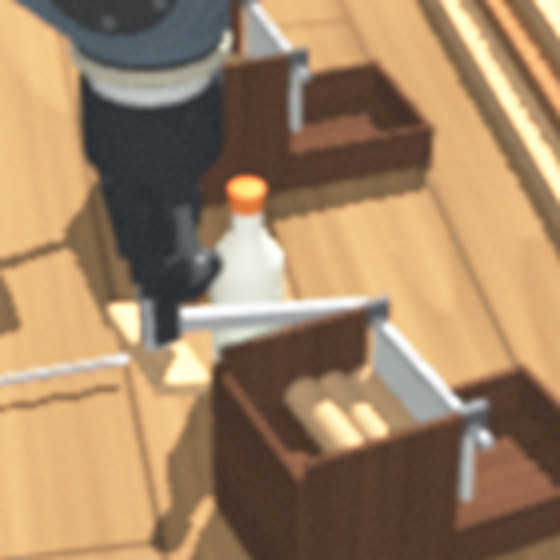

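Contact came with the tip over the middle of the treadle, which has dipped slightly. The tip is at about (320,276) and covers the bar, so the reported TCP is simply about 35 mm too low. I'll press on gradually, watching the force.

Run:
```python
from h import *
for z in(105,85,70,60,55,51):
    env.move_l(tw(-100,30,z),v=50); o=st()
    if abs(o["ft_force"][2])>14: break
env.pause(0.8); st()
snap("p1",290,200,150,140)
```

```text
t 8.46 [ 528.8 -166.5  104.7] F [-1.8 -0.2  2.6]
 t 9.01 [ 529.1 -166.6   84.9] F [-0.9 -0.2  0.6]
 t 9.46 [ 529.3 -166.6   70.3] F [ 0.5 -0.2  4.5]
 t 9.81 [ 529.3 -166.6   60.4] F [1.8 0.5 4.4]
 t 10.06 [ 529.1 -166.6   55.4] F [0.7 1.5 5. ]
 t 10.31 [ 529.2 -166.6   51.4] F [1.  0.4 6.3]
 t 11.11 [ 529.2 -166.6   51.5] F [0.2 1.3 5. ]
```

View pics/p1.png

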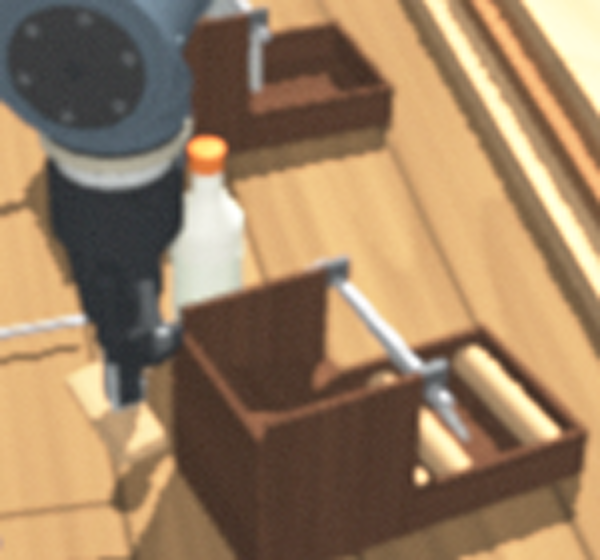

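The lid is open and the dowels are rolling: one lies at the tray's far side (510,395) and another at (440,440). A third seems to show at (420,478), near the mouth. I'll press a little further, wait, and check again.

Run:
```python
from h import *
for z in(48,45):
    env.move_l(tw(-100,30,z),v=40); o=st()
    if o["ft_force"][2]>12: break
env.pause(1.2); st()
f=env.grab_frame("top"); g=env.grab_frame("side")
cv2.imwrite("pics/p2.png",np.hstack([cv2.resize(F["frame"][v:v+110,u:u+90,::-1],None,fx=4.4,fy=4.4,interpolation=2) for F,u,v in((f,340,125),(g,355,250))]))
```

```text
t 11.41 [ 529.3 -166.7   48.5] F [1.4 0.4 6.1]
 t 11.66 [ 529.3 -166.7   45.5] F [1.1 0.4 5.8]
 t 12.86 [ 529.3 -166.7   45.6] F [1.3 0.  5.6]
```

View pics/p2.png

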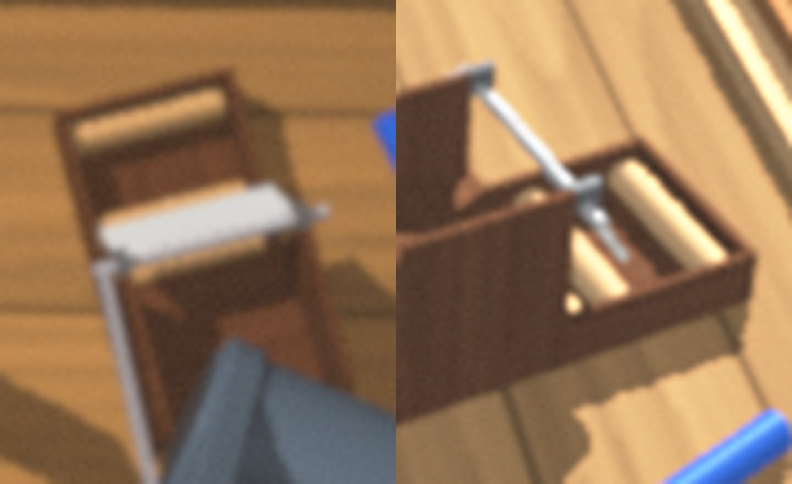

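Run:
```python
from h import *
f=env.grab_frame("top"); g=env.grab_frame("side"); p=np.load("p.npy")
k,s=np.cos(p[2]),np.sin(p[2])
def loc(P): d=P[:2]-p[:2]; return np.round([k*d[0]+s*d[1],-s*d[0]+k*d[1]])
S=np.array([355+177/4.4,250+303/4.4]); T=np.array([340+205/4.4,125+256/4.4])
for z in(17,28,39,50,60,70): print(z,"side end",loc(ray(g,S,z)),"top",loc(ray(f,T,z)))
for c in("top","side"):
    for r in env.recognise(c,"thick_dowel1"): print(c,round(r["score"],2),loc(np.array(r["point"])),round(r["point"][2]))
```

```text
17 side end [ 66. -36.] top [ 60. -14.]
28 side end [ 60. -46.] top [ 58. -12.]
39 side end [ 53. -56.] top [ 57. -10.]
50 side end [ 47. -65.] top [55. -8.]
60 side end [ 41. -74.] top [54. -6.]
70 side end [ 35. -83.] top [53. -4.]
top 0.84 [-200. -127.] 18
top 0.79 [  70. -164.] 21
top 0.72 [158.   2.] 26
top 0.54 [96.  4.] 25
side 0.87 [-238.   -1.] 21
side 0.78 [  60. -170.] 22
side 0.63 [150.   1.] 28
side 0.44 [-194.  222.] 20
```

The third dowel's end comes out at hopper x≈60, z≈17–28 mm. So it lies on the tray floor against the box wall, and all three are out. Now I'll ease the treadle up slowly.

Run:
```python
from h import *
env.move_l(tw(-100,30,100),v=17); st()
env.move_l(tw(-100,30,150),v=14); st()
env.move_l(tw(-100,30,260),v=80); st()
e=tw(-180,-10,300); env.move_l(e,v=100); env.pause(.5); st()
f=env.grab_frame("top"); g=env.grab_frame("side")
cv2.imwrite("pics/e.png",np.hstack([cv2.resize(F["frame"][v:v+130,u:u+110,::-1],None,fx=3.6,fy=3.6,interpolation=2) for F,u,v in((f,335,120),(g,300,225))]))
```

```text
t 16.54 [ 529.  -166.6  100. ] F [3.4 0.7 3.1]
 t 20.27 [ 529.  -166.6  150. ] F [0.1 0.1 0.7]
 t 21.79 [ 528.8 -166.6  259.5] F [ 0.2 -0.6 -0.2]
 t 23.43 [ 462.1 -225.8  300. ] F [-0.8 -0.4 -0.8]
```

View pics/e.png

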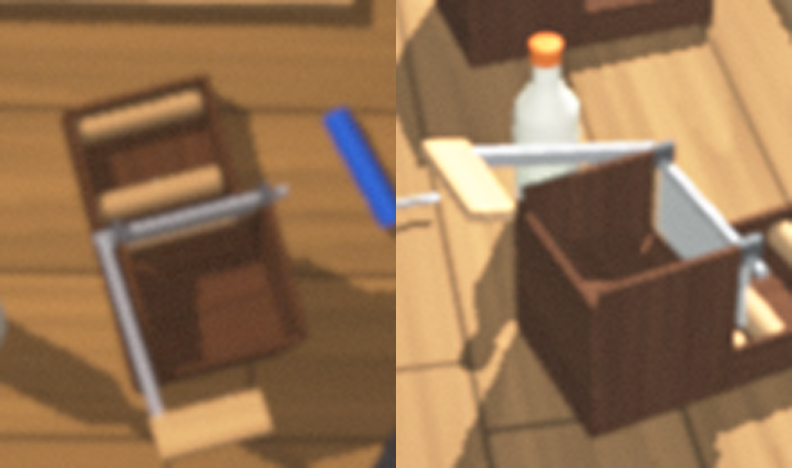

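The treadle is back at its start pixel and the lid looks shut. A strip just below the shaft at (190,235) is ambiguous. I'll use the last picture to test whether dowel 3 is on the tray floor (green) or in the mouth (red).

Run:
```python
from h import *
f=env.grab_frame("top"); g=env.grab_frame("side"); P=np.load("p.npy")
def outl(F,x,z,u,v):
    pts=[]
    for y in(-50,50):
        for a in np.linspace(0,2*np.pi,24): pts.append((proj(F,tw(x+11*np.cos(a),y,z+11*np.sin(a)))-[u,v]+.5)*8)
    return cv2.convexHull(np.array(pts).astype(np.int32))
rows=[]
for F,(u,v) in((f,(362,160)),(g,(367,288))):
    a=cv2.resize(F["frame"][v:v+37,u:u+50,::-1],None,fx=8,fy=8,interpolation=2); a=cv2.convertScaleAbs(a,alpha=1.4); b=a.copy()
    cv2.polylines(b,[outl(F,61,17,u,v)],True,(0,255,0)); cv2.polylines(b,[outl(F,37,74,u,v)],True,(0,0,255))
    rows.append(np.hstack([a,b]))
cv2.imwrite("pics/z.png",np.vstack(rows))
for F,c in((f,"top"),(g,"side")):
    for r in env.trace(c,"thick_dowel1")+env.trace(c,"thick_dowel3"):
        m=r["region"]; vv,uu=np.nonzero(m); print(c,round(r["score"],2),round(uu.mean(),1),round(vv.mean(),1),m.sum())
```

```text
top 0.85 379.4 173.3 277
top 0.8 403.7 282.7 252
top 0.67 436.0 166.0 310
top 0.66 373.2 151.6 232
top 0.39 532.2 274.0 268
top 0.85 379.4 173.3 277
top 0.8 403.7 282.7 252
top 0.67 436.0 166.0 310
top 0.66 373.2 151.6 232
top 0.39 532.2 274.0 268
side 0.91 271.6 347.8 371
side 0.87 307.3 385.6 441
side 0.86 426.7 357.0 432
side 0.66 414.9 298.2 252
side 0.64 400.0 312.6 77
side 0.91 271.6 347.8 371
side 0.87 307.3 385.6 441
side 0.86 426.7 357.0 432
side 0.66 414.9 298.2 252
side 0.64 400.0 312.6 77
```

View pics/z.png

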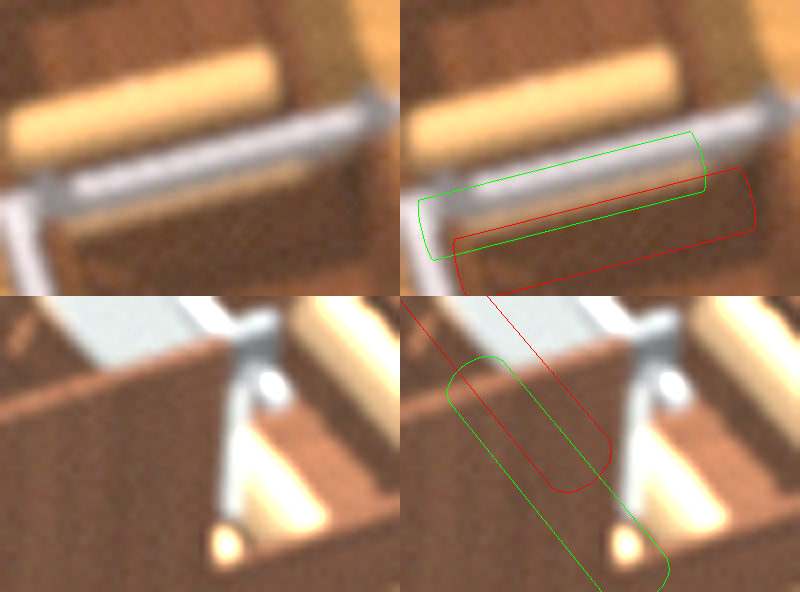

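Red is ruled out because the box is dark and empty there. The strip in the top view and the end at (225,545) in the side view both lie inside the green outline, so dowel 3 is on the tray floor by the wall. One numeric check that the lever is back at rest, and then I'll hand in.

Run:
```python
from h import *
ok=True
for c,(u,v,w,h) in(("side",(304,258,40,30)),("top",(372,224,44,24))):
    a=cv2.imread(f"pics/{c}0.png",0).astype(np.float32)[v:v+h,u:u+w]
    b=cv2.cvtColor(env.grab_frame(c)["frame"],cv2.COLOR_RGB2GRAY).astype(np.float32)[v:v+h,u:u+w]
    s=cv2.phaseCorrelate(a,b,cv2.createHanningWindow((w,h),5)); d=np.abs(a-b).mean(); print(c,s,d); ok&=abs(s[0][1])<1 and abs(s[0][0])<1
st()
if ok: env.close_job(); print("closed")
```

```text
side ((0.04795284935316246, -0.056740309623867446), 0.926776751279831) 1.7568356
top ((0.4850175446860554, 0.009943981632387633), 1.0336326038395918) 3.1638258
 t 23.93 [ 462.  -225.9  300. ] F [-0.5 -0.2  0. ]
the job is handed in; nothing more can be done
closed
```

I worked the right-hand hopper, the one with the thick dowels, and handed the job in at about 24 s. No verdict was reported.

- **What I did:** I pressed its treadle down with the shut gripper, taking up to about 6 N. I held it until all three dowels were out, let it up over about 7 s, and moved the hand well clear.
- **Lid shut:** the treadle is back within 0.1 px of its starting place in the side view and 0.5 px in the top view, and the lid looks shut.
- **Dowels:** two lie plainly in the tray. The third is mostly hidden by the lid. What shows of it fits a dowel on the tray floor against the box wall and rules out one stuck in the mouth.
- **Other things on the bench:** I did not touch the thin hopper, the blue rods or the bystanders, and I ran no separate check of their positions.
- **One disagreement:** the fingertip showed about 11 px higher in the side view than the reported tool position. First contact then came about 35 mm lower than expected. I never found the cause, so I set the press depth by force and by the pictures.

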